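# Push the paint rack's pull-out shelf home and lock it

## Robot

A 6-joint arm with a two-finger parallel gripper is mounted at the origin on a cart in front of the work surface, level with it; the furniture and walls round the work are solid. World frame = base frame: x ahead of the robot, y to its left, z up, the work surface at z = 0. Lengths are in m, angles in degrees, forces in N, time in s.
With the tool pointing down it reaches from about 0.35 to 0.875 m from the base axis. Payload 4.2 kg.
Tool frame: the origin (TCP) lies between the finger pads; the fingertips stand 14 mm ahead of it and the grasp point (between the pads) lies 5 mm behind it; x points along the fingers, y is the direction in which the jaws open and shut, and the axes are right-handed (so a half turn about x gives the same grasp; the last joint's range is limited). The gripper opens to 87 mm and grips with 3 to 60 N. Pads are 19 mm wide; open, the fingers measure 117 mm over their backs; the gripper's body (75 mm by 190 mm) begins 51 mm behind the grasp point.
Start: joints at [-62.418, 22.042, 0.453, 0, -68.411, -14.817], TCP at [0.138, -0.61, 0.237] pointing down, gripper open.
Joint ranges: [-179.83, 179.83], [-69.29, 118.12], [-61.27, 80.66], [-181.25, 117.63], [-171.15, -9.14], [-177.46, 177.46]. Speed limits (degrees/s): [159.86, 159.86, 180, 180, 180, 180].

## Interface

Orientations are given as a 3x3 rotation matrix whose columns are the frame's x, y, z axes.
In Python, from station import r, imaging, job gives the robot as it stands. The module is installed in compiled form; this text tells all that it offers.
- The arm moves only by the tool apply_moves, never from a script. Its arguments are lists of equal length, an entry for each row: "xyz": the shift along the tool's x, y, z in m, a list of three; "twist": the turn about the tool's x in degrees; "claw": the opening, from 0 (shut) to 1 (fully open). A call has 1 to 12 rows; each row shifts and turns the pose as measured when the row begins, along the tool's axes as they then stand; what a row does not reach is not made up. A row lasts 1/10 s, in which the tool goes at most 50 mm and 8.59 degrees, less where a joint would pass 70% of its speed; a pose out of reach is approached as far as the arm can. A call is refused whole if a number of a shift passes 0.05 or a number of a turn 8.59, either way. A call with a gripper value outside its range is refused whole. The fingers move at their own pace and stop on an object; the grip force is fixed at half the most. Time passes only in rows, so rows that do not move let the fingers close. It gives the time, the measured TCP pose, the force and the opening at its end, in the units of the state.
- r.sense(): the state, without advancing time (a new reading comes with each control period).
- imaging.capture(name): name is "side" or "top"; returns a dict with "pixels" (420x560x3 uint8, red, green, blue), "mtx" (3x3 intrinsics, pixels), "distortion" ([k1, k2, p1, p2, k3] as OpenCV has them; the pictures are not rectified), "view" (4x4, takes a point from world to camera coordinates). Camera axes: x right, y down, z forward; pixel columns grow to the right and rows downward; lengths in m; the calibration is good to about 2 mm. A picture is of the moment at which its call begins. There is no depth.
- job.finish_job(): hands the job in, once; it reports no verdict.
Trained networks look in a picture, given as the dict that the camera call returned (one of the last four; its "shot" number tells which), for a name from the list of things; names that differ only in an ending like _2 or _b are one class to them, and where a whole thing is asked for, a point or a joint stands for the part that bears it (a point fixed in the world has none). Each returns a list of dicts, best first, with "p" (0 to 1); they miss things now and then, are a little off and sometimes report something else, mostly with a low value. They report only what shows in the picture. A call takes as long as a camera call. They do not tell look-alikes from the thing itself.
- imaging.regions_of(query, picture): "mask" (420x560 bool, what is visible of it) and "centre" ([column, row] in pixels, amid what is visible of it).
The state is a dict: "time_s": time; "joints": joint angles; "joint_velocities": joint speeds; "effort": joint torques, N m; "tcp_pos": TCP position; "ee_rot": TCP orientation; "wrist_force": force on the tool from outside, world axes, zero at the start; "moment": the same for the moment, N m; "gripper_width": opening from 0.0 (shut) to 1.0 (fully open).
Only numpy, scipy, OpenCV 4.12 (cv2) and the standard library are available. Lean on these libraries where they do the work, as an engineer would, in place of code of your own. Each camera call takes 0.05 s, during which the arm holds its last target.

## Task

The lower shelf of the wooden paint rack has been left pulled out. With the fingertips push its front edge gently straight in along its rails until you feel it drop into the locating notches, then just as gently push the turn button by its black knob fully across the front of the dropped shelf so that it cannot ride up again. Touch and push only: do not lift the shelf, keep the paint bottles standing in their wells, and leave the things round the rack where they are.

Things in the scene. Friction and masses are not known exactly. Their poses are not given: they have to be found in the camera images.
- rack: Fixed wooden two-tier paint rack, 197 x 152 mm. Its x axis is the way the shelf is pushed in (level, away from the robot), y to the left, z up; origin on the bench under the middle of the shelf's front edge when home. Side cheeks at y = +-62 to +-76 mm from x = -50 mm back, 40 mm high, 114 mm behind x = 92 mm, where an upper tier carries three more bottles, up to 168 mm high
- shelf_home (a point): where board_front lies when the shelf is home: 31 mm above the rack's origin, fixed to the rack. Between the two rails 80 mm are free here, down to the bench, for fingers pushing the shelf. Rail tops are 24 mm above the bench; each rail has two notches, 12 mm long and 12 mm deep, in separate lanes
- shelf_board: Loose pull-out shelf, plywood with a dark front edge, 134 deep x 120 wide x 14 mm, 0.25 to 0.5 kg; origin at the middle of its front edge, underside; axes along the rack's. It rides with four 8 mm steel pins on the rails, underside 32 mm above the bench, 2 mm play to each cheek; sliding takes 2 to 6 N. Home, the pins fall into the notches, the underside drops to 24 mm and the board stops dead
- board_front (a point): middle of the shelf's front edge, half-way up its 14 mm thickness: the place to push. At the start it is 40 to 60 mm short of shelf_home and 8 mm above it; home, it is within 3 mm of shelf_home. The two wells for bottles, 37 mm wide and 6 mm deep, lie 64 mm behind the front edge
- board_rear (a point): middle of the shelf's rear edge, at its underside
- turn_button (a joint): bright steel turn button on the right-hand cheek, angle in rad about its upright pivot: 0 = along the cheek towards the robot (rack -x), negative = outwards (to -0.5), positive = inwards, 1.57 = square across over the shelf (rack +y), stop at 1.6. Starts at -0.4 to 0, stays where left. Bar 5 x 11 x 56 mm, underside 41 mm above the bench, so it passes over the shelf only when that has dropped
- button_pivot (a point): pivot of the turn button, at the bar's underside, 41 mm above the bench, at rack x = 22, y = -69 mm; fixed to the rack
- button_knob (a point): centre of the black knob on the turn button, 36 mm from the pivot and 57 mm above the bench; the knob is 14 mm in diameter and reaches from 46 to 67 mm above the bench. A sideways push of about 1 N moves it
- paint_00: yellow, black-capped paint bottle, 34 mm in diameter, 67 mm tall, standing loose in one of the two round wells of the shelf board; origin at the centre of its underside
- paint_01: dark blue, black-capped paint bottle, 34 mm in diameter, 68 mm tall, standing loose in one of the two round wells of the shelf board; origin at the centre of its underside
- brush_cup: small grey steel cup, 45 mm wide and tall, left of the rack's front; origin at the centre of its underside; leave it alone
- tip_carton: small printed carton, 45 x 58 x 52 mm, right of the rack; origin at the centre of its underside; leave it alone
- sprue_cutter: black-handled side cutters lying flat right of the rack, 48 x 113 x 12 mm; origin at the centre of the underside; leave them alone
- cyano_blue: white glue bottle with a blue nozzle, 30 mm wide, 90 mm tall, right of the rack; origin at the centre of its underside; leave it alone
There are look-alikes about, which are no part of the job. What is shaped like the paint_01 but green or turquoise is not meant.

How it is judged (in metres and radians):
On the way, in this order (a step that is already met when the one before it is completed fails the run):
1. the shelf board has dropped into the notches, front and rear (z of shelf_board in the frame of rack between 0.021 and 0.0275 m and z of board_rear in the frame of rack below 0.0275 m and x of shelf_board in the frame of rack between -0.006 and 0.006 m), for 0.2 s.
2. the turn button is swung across over the dropped shelf (all of step 1 and value of joint turn_button above 1.3 rad), for 0.2 s.
At the end, for the whole second after the job is handed in: The shelf board lies in its notches (underside at front and rear no more than 3.5 mm above the rail tops, front edge within 6 mm of its home line), at rest; the turn button stands at 1.3 rad or more, across the shelf; the two bottles on it stand upright in their wells (all of step 2 and linear speed of shelf_board below 0.01 m/s and angle between each of paint_00, paint_01's own z axis and vertical below 0.25 rad and z of each of paint_00, paint_01 in the frame of shelf_board below 0.014 m); the robot touches nothing.
It fails at once if the shelf or the turn button is pushed with more than 45 N (contact force between the fingers and shelf_board above 45 N or contact force between the fingers and turn_button above 45 N).
It fails at once if the shelf board is lifted off its rails (z of any of shelf_board, board_rear in the frame of rack above 0.042 m).
It fails at once if a paint bottle is lifted out of its well or tipped over (angle between any of paint_00, paint_01's own z axis and vertical above 0.35 rad or z of any of paint_00, paint_01 in the frame of shelf_board above 0.02 m).
It fails at once if a thing beside the rack is moved more than 15 mm (distance of any of brush_cup, tip_carton, sprue_cutter, cyano_blue from where it was at the start of the episode above 0.015 m).
It also fails if it takes over 46 s, if anything falls off the work surface, if the arm or the gripper's body presses on something with over 40 N, if the wrist force passes 120 N, or if a joint passes its speed limit or range.

## Working session

There is one attempt and no reset: what is moved stays moved. The work goes in short steps, Python scripts to look and compute and a tool call to move; the robot and the scene stay as the last step left them, time stands still between calls to the robot, and variables do not carry over. Pictures are saved under pics/ and viewed, and the job is handed in when it is done.

Besides the shell and the picture viewer there is one more tool, called after ">>>" as a command line: name --pt "numbers of a row" for each row, then --argument value for the rest. apply_moves: Moves the arm, as the interface text tells. Its arguments: {"type":"object","properties":{"xyz":{"type":"array","items":{"type":"array","items":{"type":"number"}}},"twist":{"type":"array","items":{"type":"number"}},"claw":{"type":"array","items":{"type":"number"}}},"required":["xyz","twist","claw"]}

```bash
mkdir -p pics
python3 - <<'E'
from station import r, imaging, job
import cv2,numpy as np,pickle
s=r.sense(); print({k:np.round(v,3).tolist() for k,v in s.items()})
for n in("side","top"):
    d=imaging.capture(n); cv2.imwrite(f"pics/{n}0.png",d["pixels"][:,:,::-1])
    pickle.dump(d,open(f"{n}0.pkl","wb"))
    print(n,d["mtx"],d["distortion"],np.round(d["view"],3).tolist())
    for q in("rack","shelf_board","turn_button","button_knob","board_front","paint_00","paint_01","button_pivot","brush_cup","tip_carton","sprue_cutter","cyano_blue"):
        try: print(q,[(round(float(x["p"]),2),np.round(x["centre"],1).tolist(),int(x["mask"].sum())) for x in imaging.regions_of(q,d)][:4])
        except Exception as e: print(q,e)
E
```

```text
{'time_s': 0.0, 'joints': [-62.42, 22.09, 0.379, -0.032, -68.41, -14.818], 'joint_velocities': [-0.069, -0.034, 0.025, -0.059, 0.045, -0.069], 'effort': [0.0, -39.066, 18.74, 4.22, 0.011, -0.0], 'tcp_pos': [0.138, -0.609, 0.235], 'ee_rot': [[-0.001, -0.221, 0.975], [0.002, 0.975, 0.221], [-1.0, 0.002, -0.0]], 'wrist_force': [-0.339, -0.707, 0.418], 'moment': [-0.006, 0.006, 0.019], 'gripper_width': 1.001}
side [[438.30531425   0.         275.85858088]
 [  0.         438.30531425 209.54910777]
 [  0.           0.           1.        ]] [-0.0531411  0.         0.         0.         0.       ] [[0.894, -0.449, -0.006, -0.557], [-0.24, -0.466, -0.852, 0.068], [0.379, 0.763, -0.524, 0.925], [0.0, 0.0, 0.0, 1.0]]
rack [(0.76, [303.0, 222.5], 5074)]
shelf_board [(0.68, [254.7, 237.1], 1956), (0.42, [262.3, 252.4], 200)]
turn_button [(0.65, [263.9, 253.6], 159)]
button_knob [(0.73, [402.0, 264.2], 543), (0.53, [266.3, 256.6], 193), (0.26, [303.4, 221.6], 5026)]
board_front [(0.59, [253.5, 236.2], 1902)]
paint_00 [(0.91, [200.3, 218.5], 474), (0.64, [262.6, 231.1], 547), (0.6, [337.3, 262.1],
[... 698 characters left out ...]
1.6], 3693)]
shelf_board [(0.66, [291.0, 244.7], 3388), (0.4, [296.2, 200.6], 3746)]
turn_button [(0.46, [328.9, 256.9], 155)]
button_knob [(0.53, [327.9, 254.8], 158)]
board_front [(0.89, [291.7, 244.2], 3348), (0.49, [299.6, 247.0], 256)]
paint_00 [(0.72, [232.9, 288.8], 218), (0.71, [276.2, 245.8], 211), (0.65, [301.9, 246.3], 249), (0.62, [359.4, 201.5], 228)]
paint_01 [(0.72, [232.9, 288.8], 218), (0.71, [276.2, 245.8], 211), (0.65, [301.9, 246.3], 249), (0.62, [359.4, 201.5], 228)]
button_pivot [(0.58, [298.6, 202.9], 3918)]
brush_cup [(0.87, [167.8, 273.4], 437)]
tip_carton [(0.58, [392.7, 195.7], 724)]
sprue_cutter [(0.82, [393.3, 275.9], 495)]
cyano_blue [(0.7, [381.5, 161.9], 257)]
```

Run:
```python
import cv2
t=cv2.imread("pics/top0.png");s=cv2.imread("pics/side0.png")
cv2.imwrite("pics/top0c.png",cv2.resize(t[140:320,200:440],None,fx=3.3,fy=3.3,interpolation=cv2.INTER_CUBIC))
cv2.imwrite("pics/side0c.png",cv2.resize(s[150:330,170:410],None,fx=3.3,fy=3.3,interpolation=cv2.INTER_CUBIC))
```

```text
(no output)
```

View pics/top0.png

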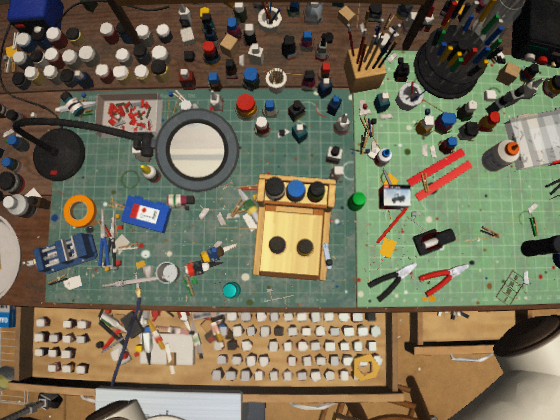

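View pics/top0c.png

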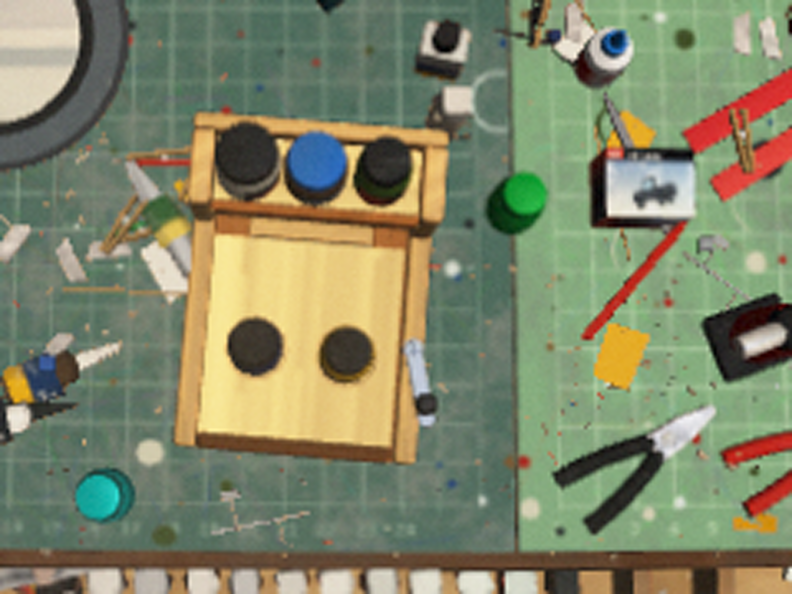

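View pics/side0c.png

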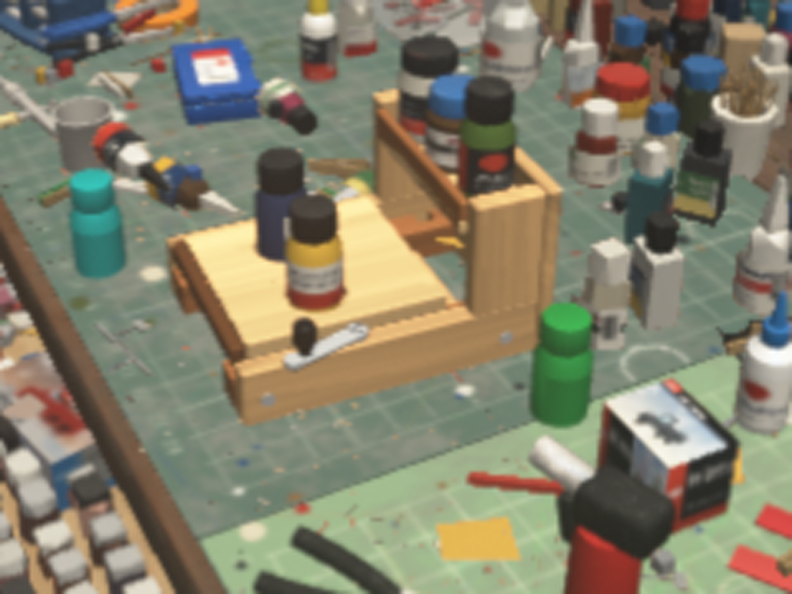

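Run:
```python
import cv2
t=cv2.imread("pics/top0.png");s=cv2.imread("pics/side0.png")
cv2.imwrite("pics/t1.png",cv2.resize(t[235:285,250:335],None,fx=9,fy=9,interpolation=cv2.INTER_CUBIC))
cv2.imwrite("pics/t2.png",cv2.resize(t[170:220,250:340],None,fx=8,fy=8,interpolation=cv2.INTER_CUBIC))
cv2.imwrite("pics/s1.png",cv2.resize(s[215:285,215:300],None,fx=8,fy=8,interpolation=cv2.INTER_CUBIC))
```

```text
(no output)
```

View pics/t1.png

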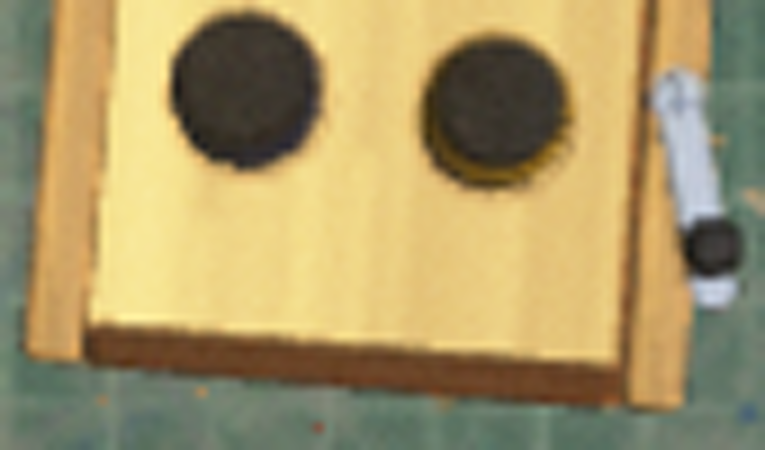

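View pics/t2.png

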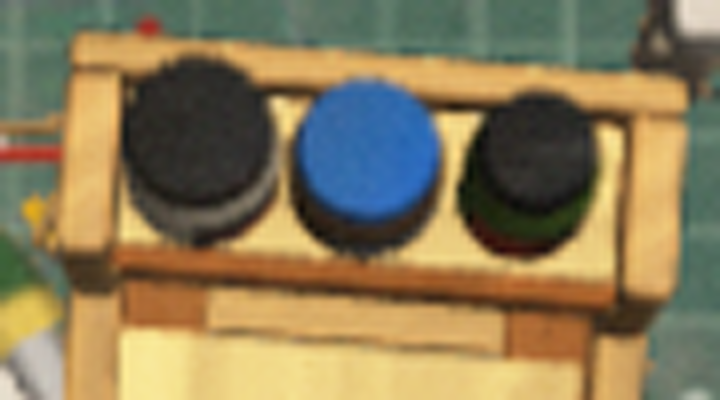

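View pics/s1.png

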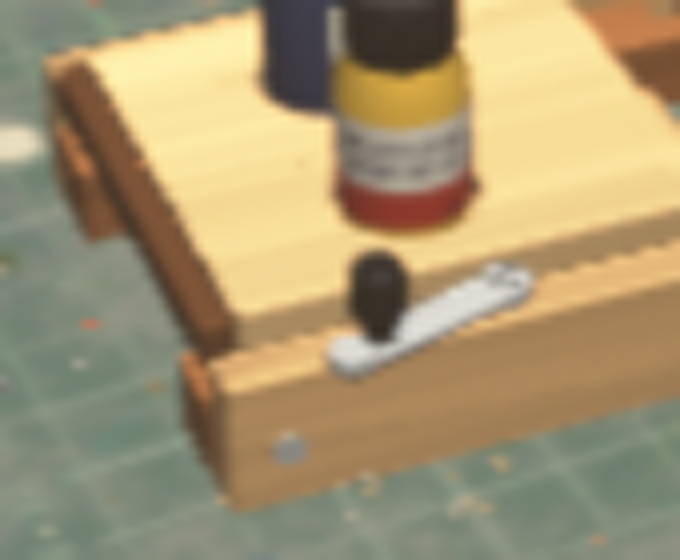

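```bash
cat > h.py <<'E'
import pickle,cv2,numpy as np
from scipy.optimize import least_squares
def proj(d,P):
    V=np.array(d["view"]); rv=cv2.Rodrigues(V[:3,:3])[0]
    return cv2.projectPoints(np.array(P,float).reshape(-1,1,3),rv,V[:3,3],np.array(d["mtx"]),np.array(d["distortion"]))[0].reshape(-1,2)
def rk(p,q):
    c,s=np.cos(p[2]),np.sin(p[2]); q=np.array(q,float)
    return np.stack([p[0]+c*q[...,0]-s*q[...,1],p[1]+s*q[...,0]+c*q[...,1],q[...,2]],-1)
E
python3 - <<'E'
from h import *
T=pickle.load(open("top0.pkl","rb"));S=pickle.load(open("side0.pkl","rb"))
t1=lambda u,v:(u/9+250,v/9+235); t2=lambda u,v:(u/8+250,v/8+170); s1=lambda u,v:(u/8+215,v/8+215)
def pts(d,a):
    k=np.array([.022-.036*np.cos(a),-.069-.036*np.sin(a)*-1*-1*-1,0]) # a>0 inward (+y)
    k=np.array([.022-.036*np.cos(a),-.069+.036*np.sin(a),0])
    return [(T,t1(25,350),(-.05,.076,.04)),(T,t1(685,405),(-.05,-.076,.04)),(T,t1(630,402),(-.05,-.062,.04)),
 (T,t1(92,325),(d,.06,.046)),(T,t1(618,362),(d,-.06,.046)),
 (T,t2(75,35),(.147,.076,.114)),(T,t2(687,82),(.147,-.076,.114)),
 (T,t1(714,245),(k[0],k[1],.067)),(T,t1(680,90),(.022,-.069,.046)),
 (S,s1(222,392),(-.05,-.076,.04)),(S,s1(238,508),(-.05,-.076,0)),(S,s1(232,322),(d,-.06,.046)),(S,s1(80,65),(d,.06,.046)),
 (S,s1(380,262),(k[0],k[1],.067)),(S,s1(508,272),(.022,-.069,.046))]
def f(p):
    o=[]
    for D,uv,q in pts(p[3],p[4]): o.append(proj(D,rk(p,q))[0]-uv)
    return np.ravel(o)
s=least_squares(f,[.4,-.26,0,-.05,-.2],loss='soft_l1',x_scale=[.01,.01,.1,.01,.1])
print(s.x,np.degrees(s.x[2])); print(np.round(f(s.x).reshape(-1,2),2))
p=s.x
for n,q in dict(origin=(0,0,0),front=(p[3],0,.039),pivot=(.022,-.069,.041),knob=(.022-.036*np.cos(p[4]),-.069+.036*np.sin(p[4]),.057)).items(): print(n,rk(p,q).round(4))
np.save("p.npy",p)
for n,D in(("t",T),("s",S)):
    im=D["pixels"][:,:,::-1].copy()
    im=cv2.resize(im,None,fx=4,fy=4)
    for D2,uv,q in pts(p[3],p[4]):
        u=proj(D,rk(p,q))[0]*4; cv2.circle(im,tuple(int(x) for x in u),4,(255,0,255),1)
    im=im[660:1160,960:1400] if n=="t" else im[640:1200,840:1500]
    cv2.imwrite(f"pics/fit_{n}.png",im)
E
```

```text
[ 0.44486231 -0.2646611  -0.07784663 -0.04274701 -0.24249492] -4.460283087999001
[[-0.37  1.05]
 [ 0.02  0.96]
 [-0.66  0.76]
 [ 0.09  0.9 ]
 [ 0.18  1.57]
 [-0.43 -0.88]
 [ 0.51 -0.63]
 [ 0.12  0.3 ]
 [-0.08  0.6 ]
 [ 1.08 -0.77]
 [ 0.06  1.59]
 [ 0.64 -0.56]
 [ 0.9  -1.31]
 [ 0.4  -0.69]
 [ 0.46  0.27]]
origin [ 0.4449 -0.2647  0.    ]
front [ 0.4022 -0.2613  0.039 ]
pivot [ 0.4614 -0.3352  0.041 ]
knob [ 0.4259 -0.3411  0.057 ]
```

View pics/fit_t.png

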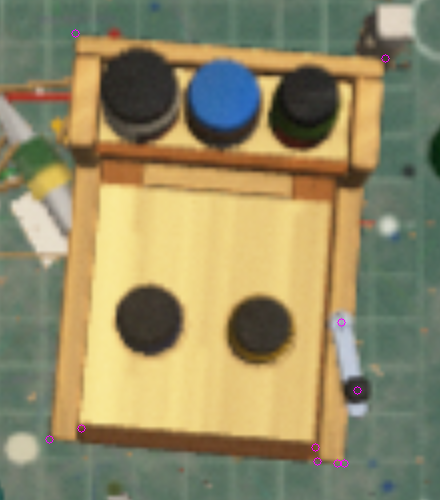

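View pics/fit_s.png

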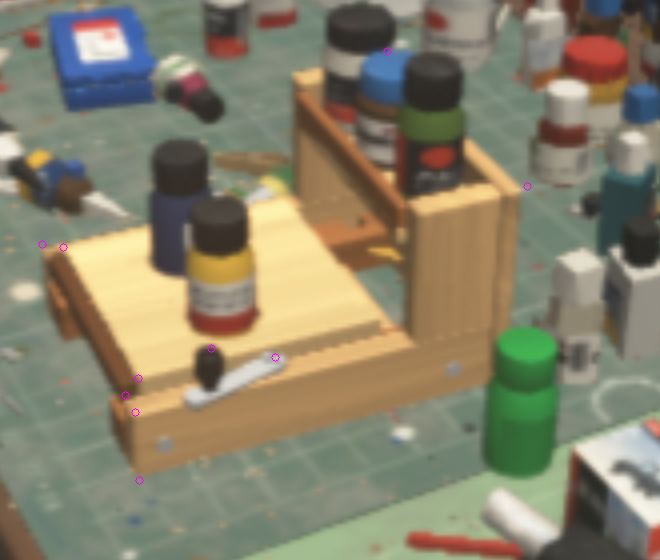

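>>> apply_moves --pt "0 0 0" --pt "0 0 0" --pt "0 0.04 0.02" --pt "0 0.04 0.02" --pt "0 0.04 0.02" --pt "0 0.04 0.02" --pt "0 0.04 0.02" --pt "0 0.04 0.02" --pt "0 0.04 0.02" --pt "0 0.04 0.02" --twist '[8.59,8.59,0,0,0,0,0,0,0,0]' --claw '[0.35,0.35,0.35,0.35,0.35,0.35,0.35,0.35,0.35,0.35]'

```text
time_s: 2.3
tcp_pos: [0.3294, -0.2992, 0.2353]
ee_rot: [[0.002, 0.097, 0.995], [-0.002, 0.995, -0.097], [-1.0, -0.002, 0.002]]
wrist_force: [0.9, 0.5, -0.1]
gripper_width: 0.357
```

```bash
cat > st.py <<'E'
from station import r
import numpy as np
p=np.load("p.npy");s=r.sense();t=s["tcp_pos"];R=np.array(s["ee_rot"])
c,n=np.cos(p[2]),np.sin(p[2]);dx,dy=t[0]-p[0],t[1]-p[1]
print("t",round(s["time_s"],2),"rack xy",round(c*dx+n*dy,4),round(-n*dx+c*dy,4),"z",round(t[2],4),"toolz heading",np.degrees(np.arctan2(R[1,2],R[0,2])).round(2),"want",np.degrees(p[2]).round(2),"down",R[:,0].round(3),"F",np.round(s["wrist_force"],2),"w",round(s["gripper_width"],3))
E
python3 st.py
```

```text
t 2.3 rack xy -0.1124 -0.0434 z 0.2353 toolz heading -5.54 want -4.46 down [ 0.002 -0.002 -1.   ] F [ 0.89  0.47 -0.07] w 0.357
```

>>> apply_moves --pt "0 0.045 0.018" --pt "0 0 0" --pt "0.045 0 0" --pt "0.045 0 0" --pt "0.045 0 0" --pt "0.04 0 0" --pt "0 0 0" --twist '[-1.1,0,0,0,0,0,0]' --claw '[0.35,0.35,0.35,0.35,0.35,0.35,0.35]'

```text
time_s: 3.0
tcp_pos: [0.3616, -0.2527, 0.0609]
ee_rot: [[0.019, 0.063, 0.998], [-0.008, 0.998, -0.063], [-1.0, -0.007, 0.019]]
wrist_force: [-0.4, 0.1, 0.3]
gripper_width: 0.352
```

```bash
python3 st.py
python3 - <<'E'
from station import imaging
import cv2
for n in("top","side"):
    i=imaging.capture(n)["pixels"][:,:,::-1]
    c=i[170:300,220:360] if n=="top" else i[130:290,170:350]
    cv2.imwrite(f"pics/{n}2.png",cv2.resize(c,None,fx=4,fy=4 if n=="top" else 3.7))
E
```

```text
t 3.0 rack xy -0.0839 0.0055 z 0.0609 toolz heading -3.6 want -4.46 down [ 0.019 -0.008 -1.   ] F [-0.39  0.06  0.33] w 0.352
```

View pics/top2.png

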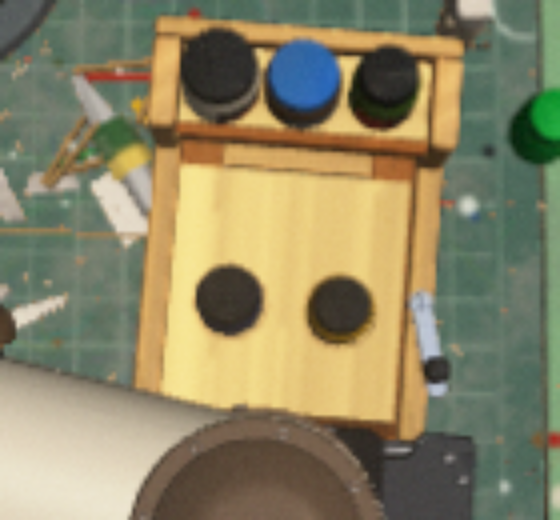

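View pics/side2.png

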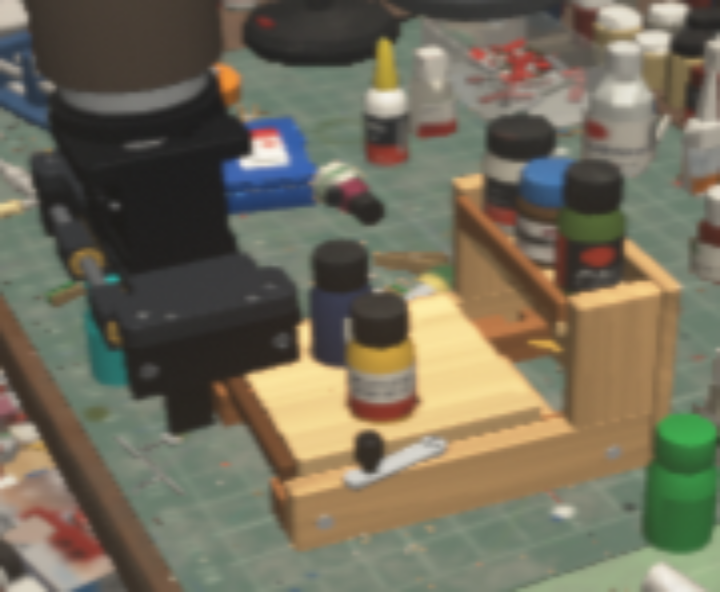

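>>> apply_moves --pt "0.015 -0.005 0" --pt "0.01 0 0" --pt "0 0 0" --pt "0 0 0.005" --pt "0 0 0.005" --twist '[0.8,0,0,0,0]' --claw '[0.35,0.35,0.35,0.35,0.35]'

```text
time_s: 3.6
tcp_pos: [0.3825, -0.2628, 0.0495]
ee_rot: [[0.046, 0.075, 0.996], [-0.018, 0.997, -0.074], [-0.999, -0.014, 0.048]]
wrist_force: [-1.4, -0.4, -0.5]
gripper_width: 0.352
```

```bash
python3 st.py
```

```text
t 3.6 rack xy -0.0624 -0.003 z 0.0495 toolz heading -4.26 want -4.46 down [ 0.046 -0.018 -0.999] F [-1.4  -0.43 -0.49] w 0.352
```

```bash
python3 -c "
from station import r;s=r.sense();print(s['joints'],s['joint_velocities'])"; python3 st.py
```

```text
[-14.11265045  19.42182646 -37.35587114   0.69141435 -30.39447949
 -80.75656165] [ 1.2071277   1.96293156  6.04454717 -0.02819432 -5.10705759 -1.37749031]
t 3.6 rack xy -0.0624 -0.003 z 0.0495 toolz heading -4.26 want -4.46 down [ 0.046 -0.018 -0.999] F [-1.4  -0.43 -0.49] w 0.352
```

>>> apply_moves --pt "0.004 0 -0.004" --pt "0.004 0 -0.004" --pt "0.004 0 -0.004" --pt "0 0 0" --pt "0 0 0" --twist '[0,0,0,0,0]' --claw '[0.35,0.35,0.35,0.35,0.35]'

```text
time_s: 4.1
tcp_pos: [0.3717, -0.2621, 0.0372]
ee_rot: [[0.05, 0.074, 0.996], [-0.019, 0.997, -0.073], [-0.999, -0.015, 0.051]]
wrist_force: [0.7, 0.6, 0.2]
gripper_width: 0.351
```

```bash
python3 st.py
```

```text
t 4.1 rack xy -0.0732 -0.0031 z 0.0372 toolz heading -4.19 want -4.46 down [ 0.05  -0.019 -0.999] F [0.73 0.58 0.19] w 0.351
```

>>> apply_moves --pt "0.0002 0.003 0.005" --pt "0.0002 0 0.005" --pt "0.0002 0 0.004" --pt "0.0002 0 0.004" --pt "0.0002 0 0.004" --pt "0.0002 0 0.004" --twist '[0,0,0,0,0,0]' --claw '[0.35,0.35,0.35,0.35,0.35,0.35]'

```text
time_s: 4.7
tcp_pos: [0.396, -0.2601, 0.0365]
ee_rot: [[0.041, 0.075, 0.996], [-0.017, 0.997, -0.074], [-0.999, -0.014, 0.042]]
wrist_force: [-3.9, -0.2, 1.8]
gripper_width: 0.348
```

```bash
python3 st.py
```

```text
t 4.7 rack xy -0.049 0.0007 z 0.0365 toolz heading -4.26 want -4.46 down [ 0.041 -0.017 -0.999] F [-3.88 -0.16  1.76] w 0.348
```

>>> apply_moves --pt "0.0002 0 0.004" --pt "0.0002 0 0.004" --pt "0.0002 0 0.004" --pt "0.0002 0 0.004" --pt "0.0002 0 0.004" --twist '[0,0,0,0,0]' --claw '[0.35,0.35,0.35,0.35,0.35]'

```text
time_s: 5.2
tcp_pos: [0.4167, -0.2617, 0.0361]
ee_rot: [[0.039, 0.075, 0.996], [-0.016, 0.997, -0.075], [-0.999, -0.013, 0.04]]
wrist_force: [-4.7, 0.8, 1.4]
gripper_width: 0.348
```

```bash
python3 st.py
python3 - <<'E'
from station import imaging
import cv2
for n in("side",):
    i=imaging.capture(n)["pixels"][:,:,::-1]
    c=i[130:290,170:350]
    cv2.imwrite(f"pics/{n}3.png",cv2.resize(c,None,fx=4,fy=3.7))
E
```

```text
t 5.2 rack xy -0.0283 0.0008 z 0.0361 toolz heading -4.28 want -4.46 down [ 0.039 -0.016 -0.999] F [-4.7   0.85  1.38] w 0.348
```

View pics/side3.png

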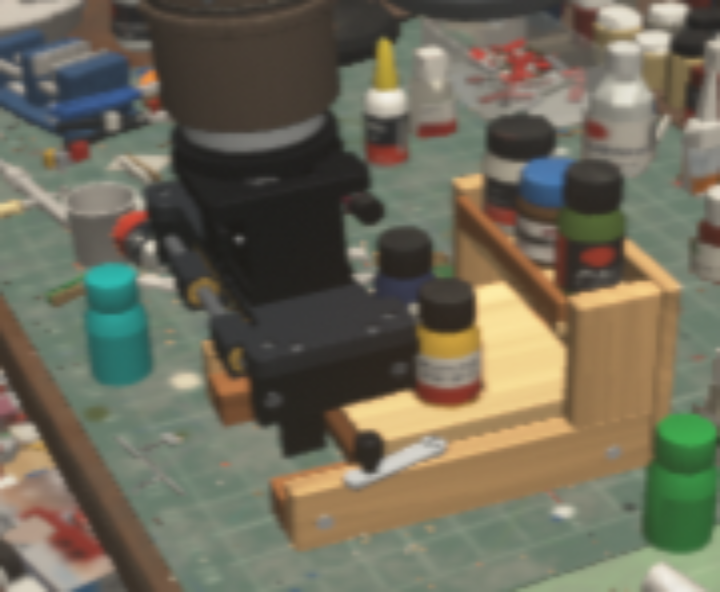

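>>> apply_moves --pt "0 0 0.004" --pt "0 0 0.003" --pt "0 0 0.003" --pt "0 0 0.002" --twist '[0,0,0,0]' --claw '[0.35,0.35,0.35,0.35]'

```text
time_s: 5.65
tcp_pos: [0.432, -0.2629, 0.0365]
ee_rot: [[0.042, 0.075, 0.996], [-0.017, 0.997, -0.074], [-0.999, -0.014, 0.043]]
wrist_force: [-1.9, 0.1, 0.8]
gripper_width: 0.35
```

```bash
python3 st.py
```

```text
t 5.65 rack xy -0.013 0.0007 z 0.0365 toolz heading -4.24 want -4.46 down [ 0.042 -0.017 -0.999] F [-1.91  0.06  0.78] w 0.35
```

>>> apply_moves --pt "0 0 0.002" --pt "0 0 0.002" --twist '[0,0]' --claw '[0.35,0.35]'

```text
time_s: 5.85
tcp_pos: [0.4352, -0.263, 0.0364]
ee_rot: [[0.04, 0.075, 0.996], [-0.016, 0.997, -0.074], [-0.999, -0.013, 0.041]]
wrist_force: [-5.5, -0.3, 4.4]
gripper_width: 0.351
```

```bash
python3 st.py
```

```text
t 5.85 rack xy -0.0098 0.0009 z 0.0364 toolz heading -4.26 want -4.46 down [ 0.04  -0.016 -0.999] F [-5.48 -0.29  4.37] w 0.351
```

>>> apply_moves --pt "0 0 0.002" --pt "0 0 0.002" --twist '[0,0]' --claw '[0.35,0.35]'

```text
time_s: 6.05
tcp_pos: [0.4353, -0.2629, 0.0362]
ee_rot: [[0.031, 0.076, 0.997], [-0.015, 0.997, -0.075], [-0.999, -0.012, 0.032]]
wrist_force: [-6.6, 0.2, 3.3]
gripper_width: 0.347
```

```bash
python3 st.py
python3 - <<'E'
from station import imaging
import cv2
for n in("side",):
    i=imaging.capture(n)["pixels"][:,:,::-1]
    c=i[190:270,230:340]
    cv2.imwrite(f"pics/{n}4.png",cv2.resize(c,None,fx=7,fy=7))
E
```

```text
t 6.05 rack xy -0.0096 0.001 z 0.0362 toolz heading -4.32 want -4.46 down [ 0.031 -0.015 -0.999] F [-6.63  0.18  3.35] w 0.347
```

View pics/side4.png

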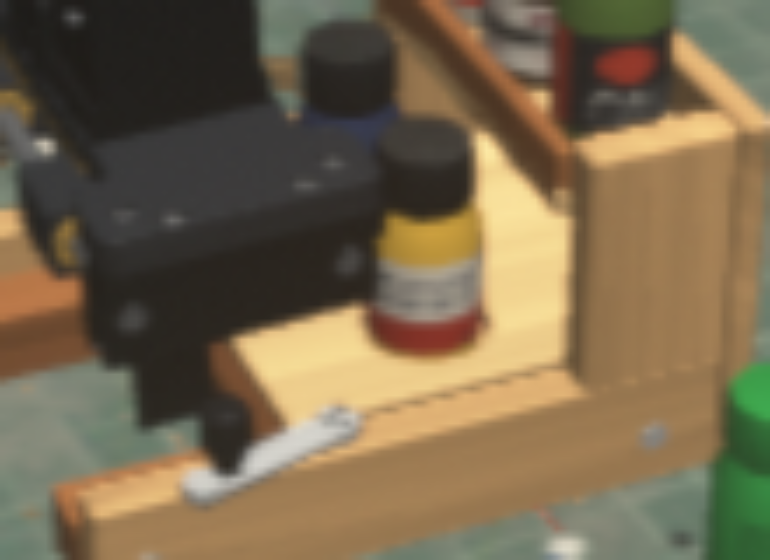

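>>> apply_moves --pt "0 0 -0.005" --pt "0 0 -0.02" --pt "0 0 -0.03" --pt "0 0 -0.03" --pt "-0.01 0 -0.02" --pt "-0.03 0 0" --pt "-0.03 0 0" --pt "-0.04 0 0" --pt "-0.04 0 0" --pt "0 0 0" --twist '[0,0,0,0,0,0,0,0,0,0]' --claw '[0.35,0.35,0.2,0,0,0,0,0,0,0]'

```text
time_s: 7.1
tcp_pos: [0.331, -0.2546, 0.1909]
ee_rot: [[0.063, 0.072, 0.995], [-0.024, 0.997, -0.07], [-0.998, -0.02, 0.064]]
wrist_force: [0.7, -0.6, -0.8]
gripper_width: 0.009
```

```bash
python3 st.py
python3 - <<'E'
from station import imaging
import cv2,pickle
for n in("side","top"):
    d=imaging.capture(n); pickle.dump(d,open(n+"5.pkl","wb"))
    i=d["pixels"][:,:,::-1]
    c=i[190:270,230:340] if n=="side" else i[170:285,245:345]
    cv2.imwrite(f"pics/{n}5.png",cv2.resize(c,None,fx=7 if n=="side" else 5,fy=7 if n=="side" else 5,interpolation=cv2.INTER_CUBIC))
E
```

```text
t 7.1 rack xy -0.1143 0.0011 z 0.1909 toolz heading -4.05 want -4.46 down [ 0.063 -0.024 -0.998] F [ 0.67 -0.59 -0.8 ] w 0.009
```

View pics/side5.png

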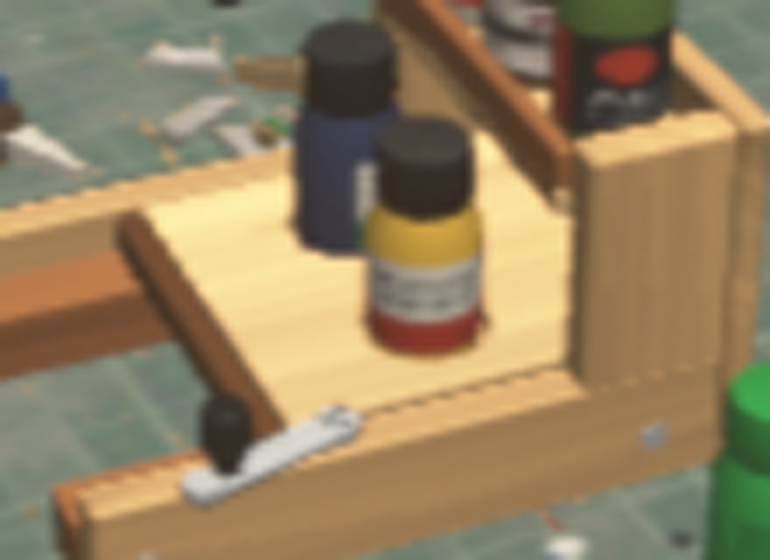

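View pics/top5.png

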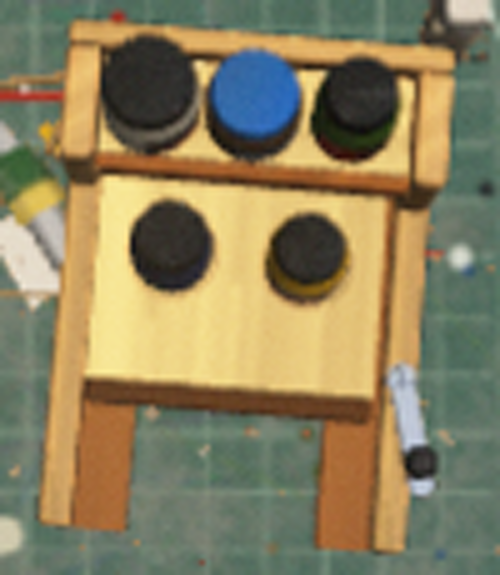

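Run:
```python
from h import *
p=np.load("p.npy");T=pickle.load(open("top5.pkl","rb"));S=pickle.load(open("side5.pkl","rb"))
for x,z in((0,.038),(0,.046),(-.004,.046)):
  print(x,z,(proj(T,rk(p,[(x,.06,z),(x,-.06,z)]))-(245,170)).round(1).tolist(),(proj(S,rk(p,[(x,.06,z),(x,-.06,z)]))-(230,190)).round(1).tolist())
print("seen top",[88/5,380/5],[370/5,398/5],"side",[140/7,212/7],[280/7,430/7])
```

```text
0 0.038 [[17.3, 81.4], [75.1, 86.1]] [[15.7, 30.7], [36.3, 62.7]]
0 0.046 [[17.1, 81.2], [75.4, 85.9]] [[15.6, 27.5], [36.3, 59.3]]
-0.004 0.046 [[16.9, 83.1], [75.2, 87.9]] [[13.7, 27.9], [34.3, 59.8]]
seen top [17.6, 76.0] [74.0, 79.6] side [20.0, 30.285714285714285] [40.0, 61.42857142857143]
```

>>> apply_moves --pt "0 -0.03 0.01" --pt "0 -0.03 0.025" --pt "0 -0.03 0.03" --pt "0 -0.02 0.03" --pt "0 0 0.01" --pt "0.02 0 0" --pt "0.03 0 0" --pt "0.03 0 0" --pt "0 0 0" --twist '[0.2,0.2,0,0,0,0,0,0,0]' --claw '[0,0,0,0,0,0,0,0,0]'

```text
time_s: 8.1
tcp_pos: [0.429, -0.3736, 0.0975]
ee_rot: [[0.043, 0.08, 0.996], [-0.012, 0.997, -0.08], [-0.999, -0.008, 0.044]]
wrist_force: [0.0, -0.5, 0.4]
gripper_width: -0.001
```

```bash
python3 st.py
```

```text
t 8.1 rack xy -0.0073 -0.1098 z 0.0975 toolz heading -4.57 want -4.46 down [ 0.043 -0.012 -0.999] F [ 0.03 -0.46  0.43] w -0.001
```

>>> apply_moves --pt "0.015 0 -0.002" --pt "0.009 0 -0.002" --pt "0.003 0 0" --pt "0 0 0" --twist '[0,0,0,0]' --claw '[0,0,0,0]'

```text
time_s: 8.5
tcp_pos: [0.4264, -0.3731, 0.0701]
ee_rot: [[0.043, 0.078, 0.996], [-0.012, 0.997, -0.077], [-0.999, -0.009, 0.043]]
wrist_force: [-0.3, -0.3, -0.2]
gripper_width: 0.003
```

```bash
python3 st.py
python3 - <<'E'
from station import imaging
import cv2
i=imaging.capture("side")["pixels"][:,:,::-1]
cv2.imwrite("pics/side6.png",cv2.resize(i[180:290,220:340],None,fx=5,fy=5,interpolation=cv2.INTER_CUBIC))
E
```

```text
t 8.5 rack xy -0.01 -0.1096 z 0.0701 toolz heading -4.44 want -4.46 down [ 0.043 -0.012 -0.999] F [-0.29 -0.27 -0.24] w 0.003
```

View pics/side6.png

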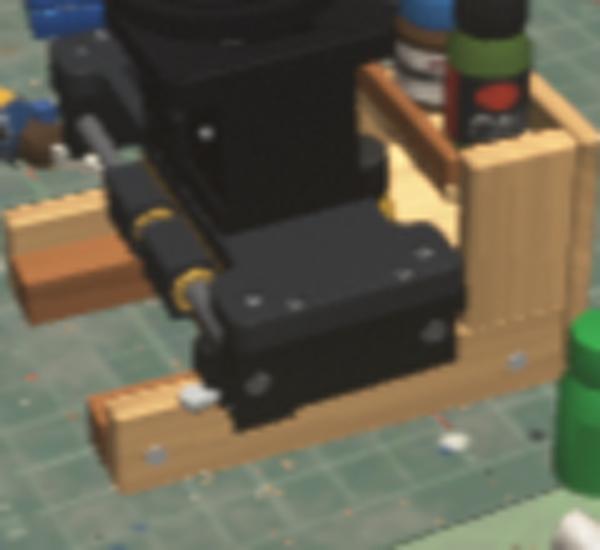

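>>> apply_moves --pt "0.003 0.005 0" --pt "0 0.005 0" --pt "0 0.004 0" --pt "0 0.004 0" --pt "0 0.004 0" --pt "0 0.004 0" --twist '[0,0,0,0,0,0]' --claw '[0,0,0,0,0,0]'

```text
time_s: 9.15
tcp_pos: [0.4298, -0.3464, 0.07]
ee_rot: [[0.047, 0.077, 0.996], [-0.016, 0.997, -0.077], [-0.999, -0.012, 0.048]]
wrist_force: [-0.7, -1.0, 0.2]
gripper_width: 0.008
```

```bash
python3 st.py
```

```text
t 9.15 rack xy -0.0086 -0.0827 z 0.07 toolz heading -4.41 want -4.46 down [ 0.047 -0.016 -0.999] F [-0.7  -1.05  0.23] w 0.008
```

>>> apply_moves --pt "0.002 0.004 0" --pt "0.001 0.004 0" --pt "0 0.004 0" --pt "0 0.004 0" --pt "0 0.003 0" --twist '[0,0,0,0,0]' --claw '[0,0,0,0,0]'

```text
time_s: 9.65
tcp_pos: [0.4341, -0.3267, 0.0675]
ee_rot: [[0.053, 0.077, 0.996], [-0.018, 0.997, -0.076], [-0.998, -0.014, 0.054]]
wrist_force: [1.0, -2.6, 0.1]
gripper_width: 0.004
```

```bash
python3 st.py
```

```text
t 9.65 rack xy -0.0059 -0.0627 z 0.0675 toolz heading -4.35 want -4.46 down [ 0.053 -0.018 -0.998] F [ 0.96 -2.56  0.13] w 0.004
```

>>> apply_moves --pt "0 -0.006 0" --pt "0 -0.002 -0.012" --pt "0 0 -0.015" --pt "0 0.015 0" --pt "0 0.016 0" --pt "0 0 0" --twist '[0,0,0,0,0,0]' --claw '[0,0,0,0,0,0]'

```text
time_s: 10.25
tcp_pos: [0.4002, -0.2999, 0.0639]
ee_rot: [[0.045, 0.081, 0.996], [-0.014, 0.997, -0.081], [-0.999, -0.01, 0.046]]
wrist_force: [0.2, -0.5, 0.6]
gripper_width: 0.003
```

```bash
python3 st.py
python3 - <<'E'
from station import imaging
import cv2
for n in("side","top"):
    i=imaging.capture(n)["pixels"][:,:,::-1]
    c=i[180:290,220:340] if n=="side" else i[170:285,245:345]
    cv2.imwrite(f"pics/{n}7.png",cv2.resize(c,None,fx=5,fy=5,interpolation=cv2.INTER_CUBIC))
E
```

```text
t 10.25 rack xy -0.0418 -0.0387 z 0.0639 toolz heading -4.63 want -4.46 down [ 0.045 -0.014 -0.999] F [ 0.25 -0.53  0.64] w 0.003
```

View pics/side7.png

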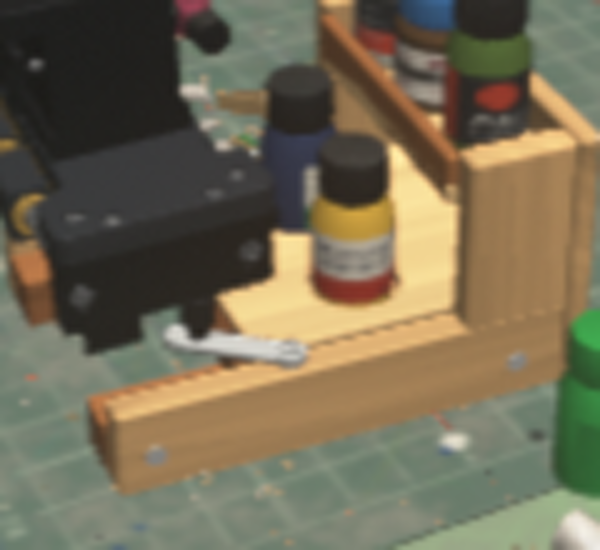

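View pics/top7.png

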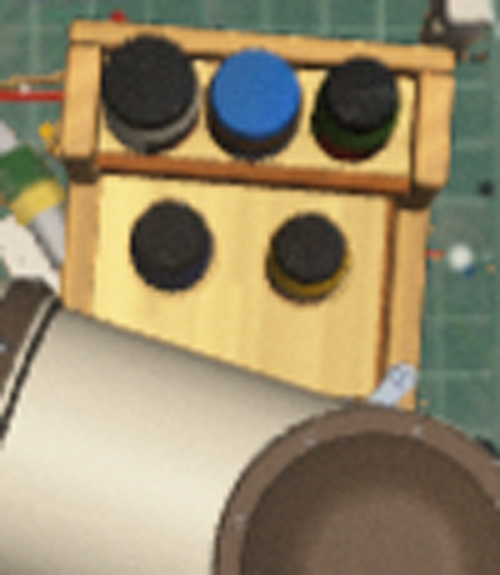

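>>> apply_moves --pt "-0.004 0 0.005" --pt "0 0 0.005" --pt "0 0 0.005" --pt "0 0 0.004" --pt "0 0 0.004" --pt "0 0 0.004" --pt "0 0 0.004" --pt "0 0 0.004" --twist '[0,0,0,0,0,0,0,0]' --claw '[0,0,0,0,0,0,0,0]'

```text
time_s: 11.15
tcp_pos: [0.4278, -0.3016, 0.0664]
ee_rot: [[0.023, 0.087, 0.996], [-0.004, 0.996, -0.087], [-1.0, -0.002, 0.023]]
wrist_force: [-6.1, 6.6, 4.2]
gripper_width: 0.003
```

```bash
python3 st.py
```

```text
t 11.15 rack xy -0.0141 -0.0382 z 0.0664 toolz heading -5.0 want -4.46 down [ 0.023 -0.004 -1.   ] F [-6.1   6.61  4.17] w 0.003
```

```bash
python3 - <<'E'
from station import imaging
import cv2
for n in("side","top"):
    i=imaging.capture(n)["pixels"][:,:,::-1]
    c=i[180:290,220:340] if n=="side" else i[170:285,245:345]
    cv2.imwrite(f"pics/{n}8.png",cv2.resize(c,None,fx=5,fy=5,interpolation=cv2.INTER_CUBIC))
E
python3 st.py
```

```text
t 11.25 rack xy -0.0138 -0.038 z 0.0664 toolz heading -4.97 want -4.46 down [ 0.024 -0.004 -1.   ] F [-4.81  7.17  1.7 ] w 0.011
```

View pics/side8.png

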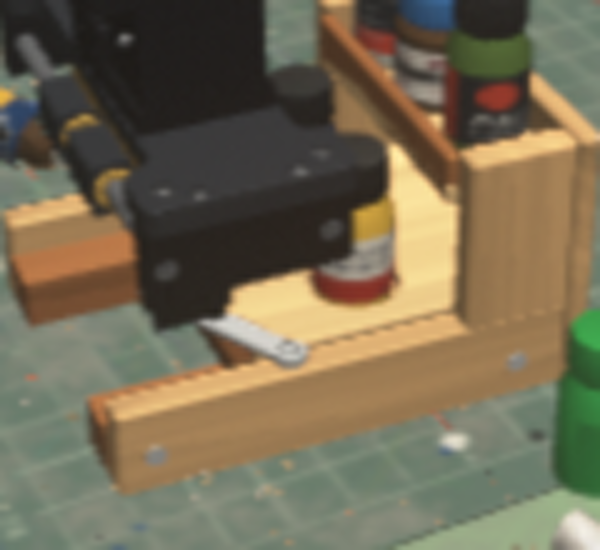

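View pics/top8.png

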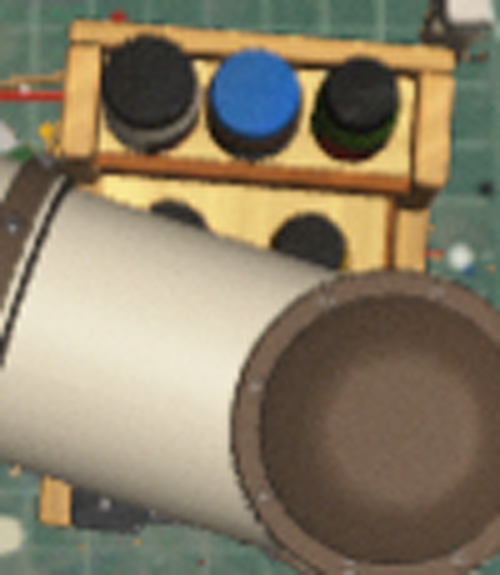

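Run:
```python
from h import *
p=np.load("p.npy");S=pickle.load(open("side5.pkl","rb"))
P=proj(S,rk(p,(.022,-.069,.046)))[0]; print("piv",P)
for a in np.arange(.4,1.7,.1):
    e=proj(S,rk(p,(.022-.036*np.cos(a),-.069+.036*np.sin(a),.046)))[0]-P; print(round(a,1),"slope",(e[1]/e[0]).round(3),e.round(1), "knob",.022-.036*np.cos(a),-.069+.036*np.sin(a))
print("side7",(247-250.4)/(254.4-278.4),"side8",(244-250.2)/(261-277.8))
```

```text
piv [278.95676086 249.26982311]
0.4 slope 0.002 [-19.2  -0. ] knob -0.011158195784103861 -0.054980939676888586
0.5 slope 0.063 [-19.   -1.2] knob -0.009592972228053422 -0.051740680610248696
0.6 slope 0.124 [-18.7  -2.3] knob -0.00771208213674842 -0.04867287095777874
0.7 slope 0.189 [-18.1  -3.4] knob -0.005534318742241584 -0.04580816325944313
0.8 slope 0.257 [-17.4  -4.5] knob -0.003081441536497958 -0.043175180727617196
0.9 slope 0.332 [-16.5  -5.5] knob -0.0003779588577439222 -0.040800231253410604
1.0 slope 0.415 [-15.5  -6.4] knob 0.0025491169887469703 -0.03870704454691574
1.1 slope 0.511 [-14.3  -7.3] knob 0.005670539628679212 -0.036916535037788335
1.2 slope 0.625 [-12.9  -8.1] knob 0.008955120838839741 -0.03544659290517986
1.3 slope 0.765 [-11.5  -8.8] knob 0.012370042169514846 -0.03431190532498106
1.4 slope 0.947 [-10.   -9.4] knob 0.01588118285559132 -0.033523809720415444
1.5 slope 1.198 [ -8.3 -10. ] knob 0.01945346073996268 -0.033090180482254046
1.6 slope 1.573 [ -6.6 -10.4] knob 0.02305118280284638 -0.03301535029050582
side7 0.14166666666666708 side8 0.3690476190476181
```

>>> apply_moves --pt "0 0 -0.005" --pt "0 -0.002 -0.005" --pt "0 -0.001 0" --pt "0 0 0" --twist '[-0.4,0,0,0]' --claw '[0,0,0,0]'

```text
time_s: 11.65
tcp_pos: [0.4228, -0.3056, 0.0676]
ee_rot: [[0.034, 0.077, 0.996], [-0.009, 0.997, -0.077], [-0.999, -0.006, 0.035]]
wrist_force: [-0.6, -0.8, -0.3]
gripper_width: 0.006
```

```bash
python3 st.py;python3 - <<'E'
from station import imaging
import cv2
for n in("side",):
    i=imaging.capture(n)["pixels"][:,:,::-1]
    c=i[210:270,240:320]
    cv2.imwrite(f"pics/{n}9.png",cv2.resize(c,None,fx=8,fy=8,interpolation=cv2.INTER_CUBIC))
E
```

```text
t 11.65 rack xy -0.0188 -0.0425 z 0.0676 toolz heading -4.42 want -4.46 down [ 0.034 -0.009 -0.999] F [-0.58 -0.84 -0.27] w 0.006
```

View pics/side9.png

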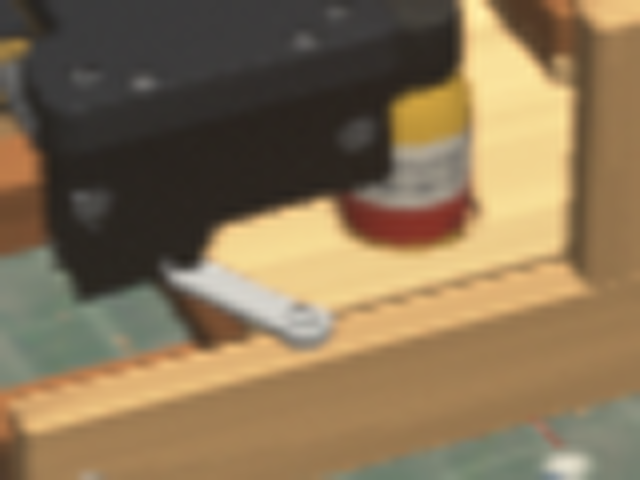

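>>> apply_moves --pt "0 0.002 0.003" --pt "0 0.001 0.003" --pt "0 0.001 0.003" --pt "0 0 0.003" --pt "0 0 0.003" --twist '[0,0,0,0,0]' --claw '[0,0,0,0,0]'

```text
time_s: 12.2
tcp_pos: [0.4366, -0.3012, 0.0672]
ee_rot: [[0.028, 0.078, 0.997], [-0.006, 0.997, -0.078], [-1.0, -0.004, 0.028]]
wrist_force: [-1.0, 1.0, 0.1]
gripper_width: 0.003
```

```bash
python3 st.py
```

```text
t 12.2 rack xy -0.0054 -0.0371 z 0.0672 toolz heading -4.48 want -4.46 down [ 0.028 -0.006 -1.   ] F [-1.03  1.02  0.14] w 0.003
```

Gentle contact, about 1 N. Continuing.

>>> apply_moves --pt "0 0 0.003" --pt "0 0 0.003" --pt "0 0 0.002" --pt "0 0 0.002" --twist '[0,0,0,0]' --claw '[0,0,0,0]'

```text
time_s: 12.6
tcp_pos: [0.446, -0.3019, 0.067]
ee_rot: [[0.024, 0.078, 0.997], [-0.005, 0.997, -0.078], [-1.0, -0.003, 0.024]]
wrist_force: [-7.6, 1.3, 4.6]
gripper_width: 0.005
```

```bash
python3 st.py;python3 - <<'E'
from station import imaging
import cv2
for n in("side",):
    i=imaging.capture(n)["pixels"][:,:,::-1]
    c=i[210:270,240:320]
    cv2.imwrite(f"pics/{n}10.png",cv2.resize(c,None,fx=8,fy=8,interpolation=cv2.INTER_CUBIC))
E
```

```text
t 12.6 rack xy 0.004 -0.037 z 0.067 toolz heading -4.47 want -4.46 down [ 0.024 -0.005 -1.   ] F [-7.6   1.28  4.58] w 0.005
```

View pics/side10.png

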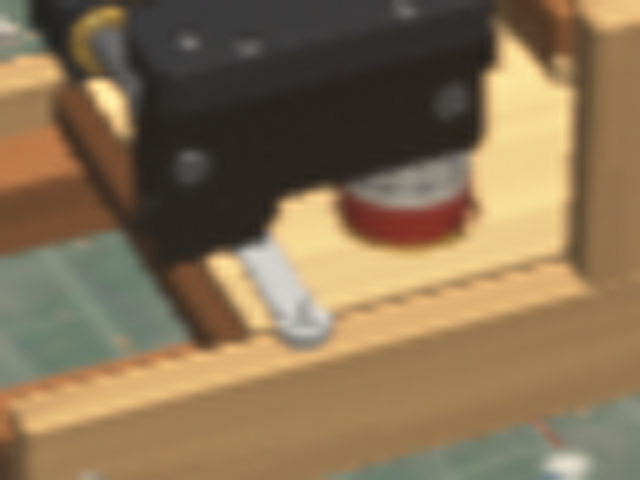

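>>> apply_moves --pt "0 0 -0.006" --pt "0 0 -0.02" --pt "0 0 -0.03" --pt "0 0 -0.03" --pt "-0.02 0 -0.03" --pt "-0.03 0 0" --pt "-0.03 0 0" --pt "-0.02 0 0" --pt "0 0 0" --twist '[0,0,0,0,0,0,0,0,0]' --claw '[0,0,0,0,0,0,0,0,0]'

```text
time_s: 13.55
tcp_pos: [0.3302, -0.2958, 0.1696]
ee_rot: [[0.048, 0.077, 0.996], [-0.017, 0.997, -0.076], [-0.999, -0.013, 0.049]]
wrist_force: [0.2, 0.2, -0.2]
gripper_width: 0.003
```

```bash
python3 st.py
python3 - <<'E'
from station import imaging
import cv2
for n in("side","top"):
    i=imaging.capture(n)["pixels"][:,:,::-1]
    c=i[190:270,230:340] if n=="side" else i[170:285,245:345]
    f=7 if n=="side" else 5
    cv2.imwrite(f"pics/{n}11.png",cv2.resize(c,None,fx=f,fy=f,interpolation=cv2.INTER_CUBIC))
    cv2.imwrite(f"pics/{n}11f.png",i)
E
```

```text
t 13.55 rack xy -0.1119 -0.04 z 0.1696 toolz heading -4.37 want -4.46 down [ 0.048 -0.017 -0.999] F [ 0.17  0.19 -0.23] w 0.003
```

View pics/side11.png

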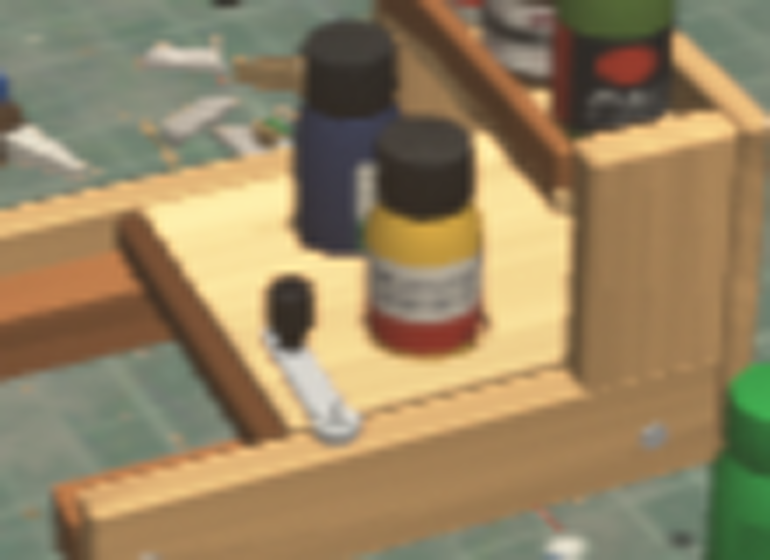

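View pics/top11.png

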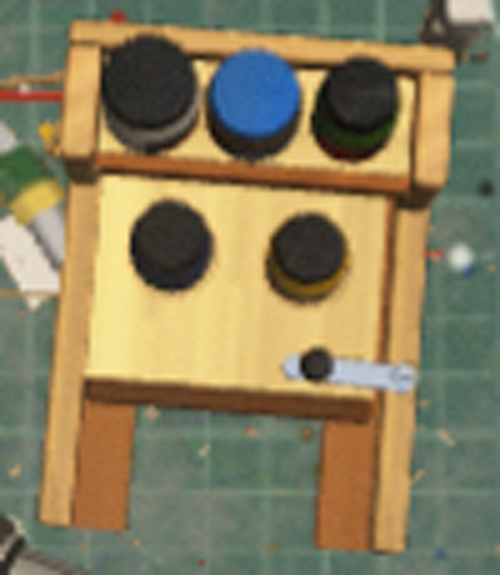

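View pics/top11f.png

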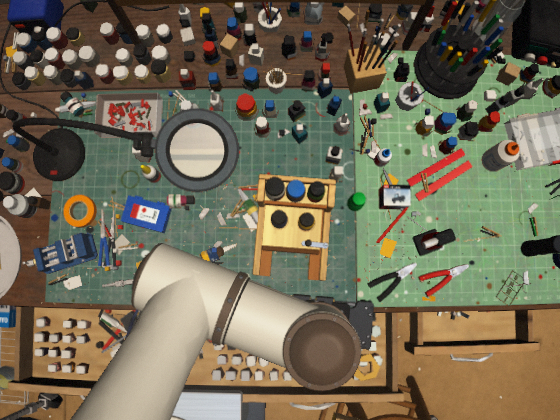

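The button stands square across the shelf: in the top crop the bar runs from (290,365) to (405,378), parallel to the shelf's front edge. The shelf is down, both bottles are upright, the surroundings look unchanged and the arm is clear.

```bash
python3 -c "
from station import job; print(job.finish_job())"
```

```text
the job is handed in; nothing more can be done
None
```

I pushed the shelf in along its rails until it stopped dead and dropped into the notches. Then I swung the turn button fully across it, backed the arm clear and handed the job in at 13.6 s. No verdict was reported.

**Shelf:** The wrist force I read during the push stayed below about 8 N. Projecting the shelf's front corners into the side picture matched the dropped height. I judged the rear only by eye, from the board's edge running level with the cheek top.

**Turn button:** It took two pushes, first sideways and then straight in. The first try at the straight push bound against the knob at about 10 N. The tip of the shut gripper was narrower than I had assumed, so I backed off, lined up again and finished. The button ended against its stop, and in the last pictures the bar stands square across the shelf, at about 1.5 to 1.6 rad.

**Last checks:** Both bottles stand upright in their wells. The things round the rack that show in the last top picture are where they were; the arm hid the brush cup there, so I did not recheck it. The wrist force was back to zero.

**A disagreement:** My first fit put the shelf about 43 mm short of home. That was probably some 8 mm too little, because I took the back of the dark front strip for the front edge. The contact stop and the later pictures agreed on home to within about 2 mm.

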